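# Press the label holder home behind the shelf lip and hold it there

### The job

Take the upright label holder out of the slotted wooden block and slide its thin tongue down into the pocket behind the metal lip of the little parts shelf. Push it fully home against the springy strip inside, until its shoulders sit on the lip, and finish with the gripper still holding it pressed there, because it springs up if let go and I still have to put the fixing screw in. Leave the other things on the bench where they are.

Things in the scene. Friction and masses are not known exactly. Their poses are not given: they have to be found in the camera images.
- holder: White upright label holder, 80 g, same after a half turn about z. Origin: centre of its tongue's underside; z up, y along its width. Tongue 60 mm (y) x 6 mm (x), z 0 to 32 mm, lowest 6 mm tapered to about 4 mm thick. Above it the frame to grip: 76 mm (y) x 16 mm (x), z 32 mm (shoulders, overhanging the tongue by 5 mm on each face) to 97 mm. Starts with shoulders on the block's top.
- block: Fixed light wooden block, 60 mm (x) by 110 mm (y) by 50 mm high; origin at the centre of its underside. In its top a slot along y, 65 mm long, 10 mm wide, 38 mm deep, in which the holder stands at the start, its axes along the block's.
- rack: Fixed low plywood shelf, about 155 mm (x) by 300 mm (y), top at z = 80 mm, with three grey bins (rims at 110 mm) over 75 mm behind the pocket. Origin: centre of its underside; front towards its own -x. A 5 mm aluminium lip, top also at 80 mm, runs along the front. The 10 mm gap between lip and shelf edge is filled with light wood, flush, except at the open label pocket.
- mouth (a point): Centre of the pocket's mouth, level with the lip's top, 80 mm above the bench; at x -65, y +50 mm in the rack's frame, axes as the rack's. The pocket is 10 mm wide (x), 70 mm long (y), open upward. Fully home, the holder's shoulders sit on lip and shelf edge and its origin is 32 mm below this point.
- strip (a joint): Sprung strip inside the pocket, that the tongue presses down: 0 = up (its top 23 mm below the mouth), grows downward in m; 0.009 when the holder is home; its own stop is at 0.012. It pushes up with 3 N at 0, rising evenly to 9 N at 0.009, more than the holder's weight.
- jar: Bystander: glass jar with steel cap, 68 mm across, 85 mm high; origin at the centre of its underside. Leave alone.
- driver: Bystander: screwdriver lying on the bench across the robot's front, 190 mm long; origin at the middle of its length. Leave alone.
- offcut: Bystander: wood offcut 90 x 45 x 22 mm; origin at the centre of its underside. Leave alone.
- glue: Bystander: standing white glue bottle, 54 mm across, 150 mm high; origin at the centre of its underside. Leave alone.
Mind the look-alikes: they are no part of the job. Of the things shaped like the holder, the white one is meant.

How it is judged (in metres and radians):
On the way:
1. the label holder is lifted out of the block in the gripper (z of holder in the frame of block above 0.055 m and contact force between the fingers and holder above 2 N), for 0.1 s.
At the end, for the whole second after the job is handed in: Tongue in the pocket behind the lip, upright within 0.1 rad, within 2.5 mm of fully home, the strip pressed down over 6.5 mm, the holder bearing on the shelf with over 4 N and the gripper still on the holder with over 2 N, at rest, through the last second (z of holder in the frame of mouth below -0.0295 m and x of holder in the frame of mouth between -0.005 and 0.005 m and y of holder in the frame of mouth between -0.008 and 0.008 m and angle between holder's own z axis and vertical below 0.1 rad and value of joint strip above 0.0065 m and contact force between holder and rack above 4 N and contact force between the fingers and holder above 2 N and linear speed of holder below 0.02 m/s); the arm keeps its last pose, push and grip.
It fails at once if a bystander was moved by more than 30 mm (distance of any of jar, driver, offcut, glue from where it was at the start of the episode above 0.03 m).
It fails at once if the jar or the glue bottle was knocked over (angle between any of jar, glue's own z axis and vertical above 0.5 rad).
It also fails if it takes over 35 s, if anything falls off the work surface, if the arm or the gripper's body presses on something with over 40 N, if the wrist force passes 120 N, or if a joint passes its speed limit or range.

### The arm

A 7-joint arm with a two-finger parallel gripper is mounted at the origin on the work surface. World frame = base frame: x ahead of the robot, y to its left, z up, the work surface at z = 0. Lengths are in mm, angles in rad, forces in N, time in s.
With the tool pointing down it reaches from about 400 to 875 mm from the base axis. Payload 19.3 kg.
Tool frame: the origin (TCP) lies on the centre line of the jaws, within the pads' length; the fingertips stand 22 mm ahead of it and the grasp point (between the pads) lies 3 mm ahead of it; y points along the fingers, z is the direction in which the jaws open and shut, and the axes are right-handed (so a half turn about y gives the same grasp; the last joint's range is limited). The gripper opens to 85 mm and grips with 20 to 120 N. Pads are 22 mm wide; open, the fingers measure 114 mm over their backs; the gripper's body (76 mm by 85 mm) begins 54 mm behind the grasp point. The pads swing forward as they close: fully open they stand 13 mm farther back than shut.
Start: joints at [-1.371, 0.521, -0.036, 1.599, 0.021, 1.021, -0.113], TCP at [166.606, 602.377, 253.291] pointing down, gripper open.
Joint ranges: [-2.91, 2.91], [-0.3, 2.13], [-1.5, 1.42], [0.17, 2.43], [-1.26, 4.41], [0.16, 1.93], [-2.52, 2.52]. Speed limits (rad/s): [1.89, 1.89, 2.39, 2.39, 3.01, 3.01, 3.01].

### API

Orientations are given as a unit quaternion [w, x, y, z].
In Python, from plant import env, cams, ticket gives the robot as it stands.
- The arm moves only by the tool jog_arm, never from a script. Its arguments are lists of equal length, an entry for each row: "slide": the shift along the world's x, y, z in cm, a list of three; "turn": the turn, a rotation vector about the world's x, y, z in degrees, a list of three. In form: {"slide": [[x, y, z], ...], "turn": [[ax, ay, az], ...]}. A call has 1 to 12 rows; each row is the pose to reach, as a shift and turn from the pose commanded when the call began; what a row does not reach only later rows make up. A row lasts 1/8 s, in which the tool goes at most 62.5 mm and 10.7 degrees, less where a joint would pass 70% of its speed; a pose out of reach is approached as far as the arm can. A call with a gripper value outside its range is refused whole. "gripper" is the finger opening in cm, from 0 to 8.54, set as the call begins (left out, the last holds). The fingers move at their own pace and stop on an object; the grip force is fixed at half the most. Time passes only in rows, so rows that repeat a pose let the fingers close. It gives the time, the measured TCP pose, the force and the opening at its end, in the units of the state.
- env.sense(): the state, without advancing time (a new reading comes with each control period).
- cams.snapshot(name): name is "side" or "top" or "wrist"; returns (picture, depth): 420x560x3 uint8, blue, green, red; 420x560 float32, mm along the optical axis (not along the pixel's ray), 0 where there is no reading.
- cams.get_calibration(name): a dict with "mtx" (3x3 intrinsics, pixels), "D" ([k1, k2, p1, p2, k3] as OpenCV has them; the pictures are not rectified), "T" (4x4, takes a point from camera to world coordinates). Camera axes: x right, y up, looking along -z (the intrinsics and any distortion apply to the point x, -y, -z); pixel columns grow to the right and rows downward; lengths in mm; the calibration is good to about 2 mm. A picture is of the moment at which its call begins: read the wrist's pose just before it. get_calibration takes no time and is no camera call; for the wrist camera it gives the pose at the moment of the call.
- ticket.hand_in(): hands the job in, once; it reports no verdict.
The state is a dict: "time": time; "joint_positions": joint angles; "joint_vel": joint speeds; "effort": joint torques, N m; "tool_pos": TCP position; "orientation": TCP orientation; "ft_force": force on the tool from outside, world axes, zero at the start; "wrist_torque": the same for the moment, N m; "gripper_width": finger opening in mm.
Only numpy, scipy, OpenCV 4.12 (cv2) and the standard library are available. Lean on these libraries where they do the work, as an engineer would, in place of code of your own. Each camera call takes 0.05 s, during which the arm holds its last target.

## Working session

There is one attempt and no reset: what is moved stays moved. The work goes in short steps, Python scripts to look and compute and a tool call to move; the robot and the scene stay as the last step left them, time stands still between calls to the robot, and variables do not carry over. Pictures are saved under pics/ and viewed, and the job is handed in when it is done.

Besides the shell and the picture viewer there is one more tool, called as a command line: name --argument value ..., lists and objects as JSON in quotes. jog_arm: Moves the arm, as the interface text tells. Its arguments: {"type":"object","properties":{"slide":{"type":"array"},"turn":{"type":"array"},"gripper":{"type":"number"}},"required":["slide","turn"]}

```bash
mkdir -p pics; ls
python3 - <<'E'
from plant import env, cams, ticket
import cv2, numpy as np
s=env.sense(); print(s)
for n in ["side","top","wrist"]:
    c=cams.get_calibration(n); print(n,np.round(c["mtx"],1).tolist(),c["D"],np.round(c["T"],3).tolist())
    p,d=cams.snapshot(n); cv2.imwrite(f"pics/{n}0.png",p); np.save(f"pics/{n}0.npy",d)
E
```

```text
pics
{'time': 0.0, 'joint_positions': array([-1.37121135,  0.52202266, -0.03631835,  1.5999856 ,  0.02120377,
        1.02106362, -0.11284948]), 'joint_vel': array([-0.00135903, -0.00179642,  0.00069691, -0.00105156, -0.00133678,
        0.0004119 , -0.00035193]), 'effort': array([ 5.78948516e-05, -9.27119851e+01,  1.97962917e+00, -3.69914639e+01,
        1.78175321e-02,  8.38230655e-03,  8.81299070e-05]), 'tool_pos': array([166.53753042, 602.0995716 , 252.72844151]), 'orientation': array([-0.70029386,  0.70106624, -0.09513987,  0.09509495]), 'ft_force': array([0.02699861, 0.60123744, 0.2102239 ]), 'wrist_torque': array([-0.01262955,  0.00214084,  0.01326133]), 'gripper_width': 85.41487003431637}
side [[545.6, 0.0, 280.1], [0.0, 545.6, 216.0], [0.0, 0.0, 1.0]] [-0.07004616  0.          0.          0.          0.        ] [[0.708, 0.361, -0.607, -343.534], [-0.706, 0.38, -0.598, -825.498], [0.015, 0.852, 0.524, 785.003], [0.0, 0.0, 0.0, 1.0]]
top [[401.1, 0.0, 282.9], [0.0, 401.1, 209.2], [0.0, 0.0, 1.0]] [-0.07521551  0.          0.          0.          0.        ] [[-0.01, 0.997, -0.072, 415.502], [-1.0, -0.01, -0.001, -8.016], [-0.002, 0.072, 0.997, 1137.148], [0.0, 0.0, 0.0, 1.0]]
wrist [[289.5, 0.0, 275.6], [0.0, 289.5, 211.4], [0.0, 0.0, 1.0]] [-0.03507866  0.          0.          0.          0.        ] [[0.267, -0.922, -0.28, 95.592], [0.964, 0.255, 0.079, 621.821], [-0.002, -0.291, 0.957, 373.177], [0.0, 0.0, 0.0, 1.0]]
```

View pics/side0.png

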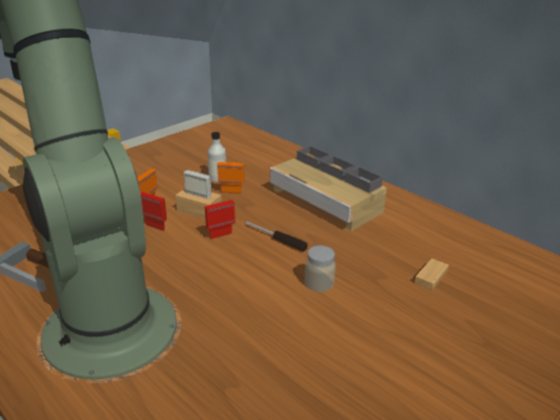

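View pics/top0.png

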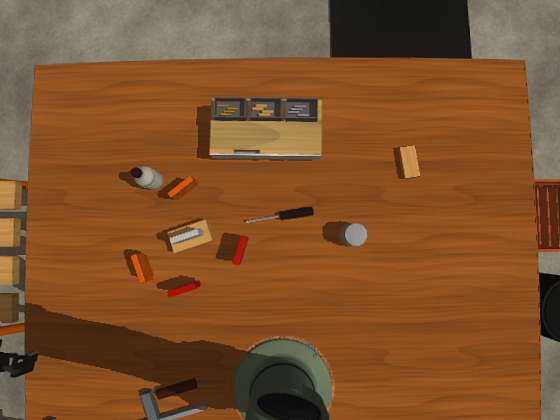

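View pics/wrist0.png

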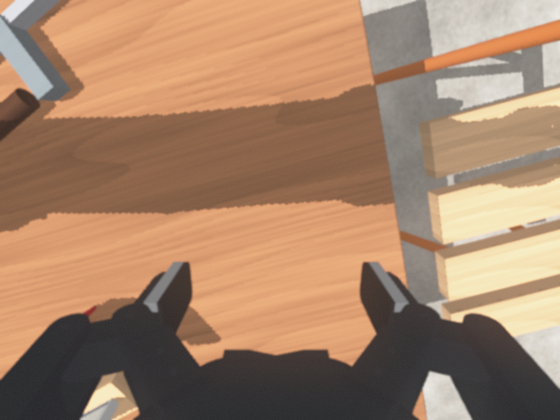

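Top view: white holder in its block at about (186,236), rack at (265,130), pocket the dark streak near (247,152); orange and red look-alikes around. Side view agrees. I'll do coarse localization first.

```bash
cat > h.py <<'E'
import cv2, numpy as np
def rays(c,px):
    px=np.array(px,float).reshape(-1,1,2)
    u=cv2.undistortPoints(px,np.array(c["mtx"]),np.array(c["D"])).reshape(-1,2)
    T=np.array(c["T"]); d=np.c_[u[:,0],-u[:,1],-np.ones(len(u))]@T[:3,:3].T
    return T[:3,3],d
def onz(c,px,z):
    o,d=rays(c,px); return o+d*((z-o[2])/d[:,2])[:,None]
def proj(c,P):
    T=np.array(c["T"]); p=(np.atleast_2d(P)-T[:3,3])@T[:3,:3]
    p=p*[1,-1,-1]
    return cv2.projectPoints(p.reshape(-1,1,3),np.zeros(3),np.zeros(3),np.array(c["mtx"]),np.array(c["D"]))[0].reshape(-1,2)
E
python3 - <<'E'
from plant import cams
from h import *
p=cv2.imread("pics/top0.png"); c=cams.get_calibration("top")
def zoom(n,x0,y0,x1,y1,k): cv2.imwrite(n,cv2.resize(p[y0:y1,x0:x1],None,fx=k,fy=k,interpolation=cv2.INTER_CUBIC))
zoom("pics/tz1.png",120,155,260,260,5); zoom("pics/tz2.png",190,85,340,175,5)
hsv=cv2.cvtColor(p,cv2.COLOR_BGR2HSV)
m=cv2.inRange(hsv,(0,0,130),(180,60,255)); m2=np.zeros_like(m); m2[215:255,160:215]=m[215:255,160:215]
ct=max(cv2.findContours(m2,0,1)[0],key=cv2.contourArea); r=cv2.minAreaRect(ct); print(r)
b=cv2.boxPoints(r); print(onz(c,b,115).round(1), onz(c,[r[0]],115))
print("bystand",onz(c,[[208,112],[322,99],[322,158],[210,158],[234,152],[260,152]],80).round(0))
print(onz(c,[[145,177]],75),onz(c,[[354,234]],85),onz(c,[[245,221],[313,211]],10))
E
```

```text
((183.75001525878906, 235.75001525878906), (6.324554443359375, 29.4091796875), 71.56504821777344)
[[419.3 286.2 115. ]
 [442.5 214.2 115. ]
 [427.2 209.  115. ]
 [403.9 280.9 115. ]] [[423.2243733  247.53855526 115.        ]]
bystand [[ 757.  194.   80.]
 [ 790. -116.   80.]
 [ 627. -112.   80.]
 [ 631.  187.   80.]
 [ 646.  123.   80.]
 [ 645.   53.   80.]]
[[582.41217138 364.68188641  75.        ]] [[ 423.90687666 -192.55417217   85.        ]] [[464.09627304 100.48951926  10.        ]
 [490.44322863 -91.23735501  10.        ]]
```

View pics/tz1.png

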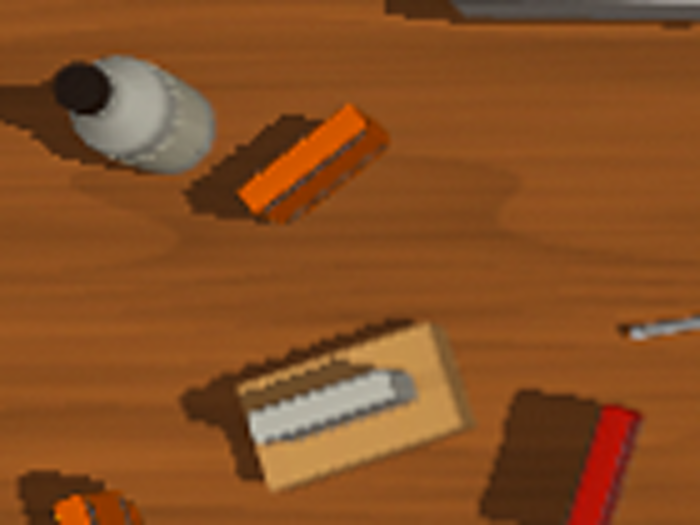

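View pics/tz2.png

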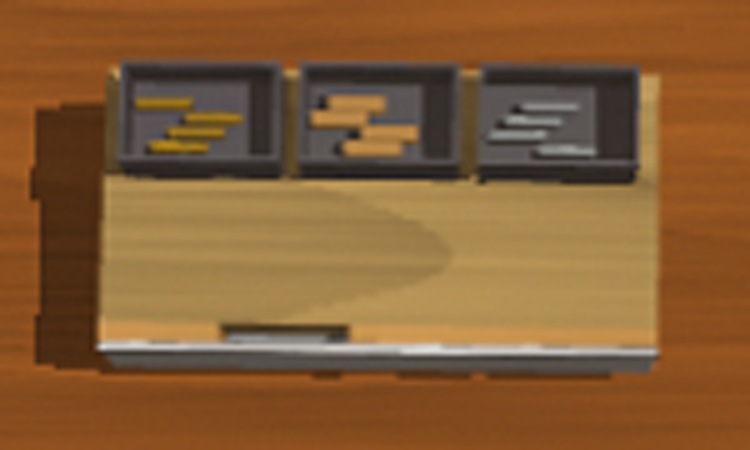

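Run:
```python
from plant import env
from scipy.spatial.transform import Rotation as R
import numpy as np
s=env.sense(); q=s["orientation"]; r=R.from_quat(np.roll(q,-1)); print(r.as_matrix().round(3)); 
z=r.as_matrix()[:,2]; print(np.degrees(np.arctan2(z[1],z[0])))
```

```text
[[ 0.964 -0.     0.267]
 [-0.267 -0.001  0.964]
 [ 0.    -1.    -0.001]]
74.54026655530387
```

jog_arm --slide '[[2.6, -3.5, 0], [5.1, -7.1, 0], [7.7, -10.6, 0], [10.2, -14.2, 0], [12.8, -17.7, 0], [15.4, -21.2, 0], [17.9, -24.8, 0], [20.5, -28.3, 0], [23, -31.9, 0], [25.6, -35.4, 0], [25.6, -35.4, 0]]' --turn '[[0, 0, -5.6], [0, 0, -11.3], [0, 0, -17], [0, 0, -22.6], [0, 0, -28.2], [0, 0, -33.9], [0, 0, -39.5], [0, 0, -45.2], [0, 0, -50.8], [0, 0, -56.5], [0, 0, -56.5]]' --gripper 8.5

```text
time: 1.52
tool_pos: [424.1, 245.7, 253.3]
orientation: [-0.571, 0.571, -0.417, 0.417]
ft_force: [-1.0, 1.3, -0.5]
gripper_width: 84.4
```

Run:
```python
from plant import env,cams
import cv2
s=env.sense(); print(s["time"],s["tool_pos"],s["orientation"],s["ft_force"])
p,d=cams.snapshot("wrist"); cv2.imwrite("pics/w1.png",p)
```

```text
1.525 [424.09512008 245.74063995 253.34854497] [-0.57085756  0.57108692 -0.41683259  0.41741103] [-0.97604252  1.31318804 -0.4687185 ]
```

View pics/w1.png

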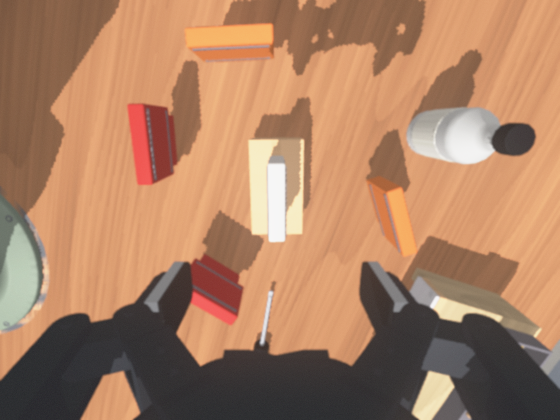

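The wrist view shows the white holder's top at cols 268–286, rows ~163–242 in the block (250–304, 140–235).

Run:
```python
from plant import env,cams
from h import *
p=cv2.imread("pics/w1.png"); c=cams.get_calibration("wrist")
print(c["T"].round(3).tolist())
roi=p[130:250,235:320]; cv2.imwrite("pics/w1z.png",cv2.resize(roi,None,fx=5,fy=5,interpolation=cv2.INTER_NEAREST))
g=p.min(axis=2); m=np.zeros_like(g); m[130:250,235:320]=(g[130:250,235:320]>195)*255
ct=max(cv2.findContours(m,0,1)[0],key=cv2.contourArea); r=cv2.minAreaRect(ct); b=cv2.boxPoints(r); print(r,b)
w=onz(c,b,115); print(w.round(1),w.mean(0))
for v in w[1]-w[0],w[2]-w[1]: print(np.linalg.norm(v),np.degrees(np.arctan2(v[1],v[0])))
hsv=cv2.cvtColor(p,cv2.COLOR_BGR2HSV); print(hsv[215,256],hsv[215,276],hsv[160,276],hsv[190,330], hsv[150,276])
```

```text
[[0.952, -0.294, -0.089, 400.869], [0.307, 0.91, 0.278, 317.915], [-0.001, -0.292, 0.956, 373.605], [0.0, 0.0, 0.0, 1.0]]
((268.1193542480469, 190.96139526367188), (100.97447967529297, 33.6007194519043), 88.02507019042969) [[249.58908 141.08313]
 [283.16983 139.92517]
 [286.64963 240.83966]
 [253.06888 241.99762]]
[[383.7 296.7 115. ]
 [411.2 306.6 115. ]
 [444.2 217.7 115. ]
 [413.7 206.6 115. ]] [413.22115039 256.87829736 115.        ]
29.271182678157555 19.788925653160995
94.80820059041247 -69.65067485742738
[ 24  50 247] [  0   0 246] [ 10  19 165] [ 12 122 221] [ 15  90 184]
```

View pics/w1z.png

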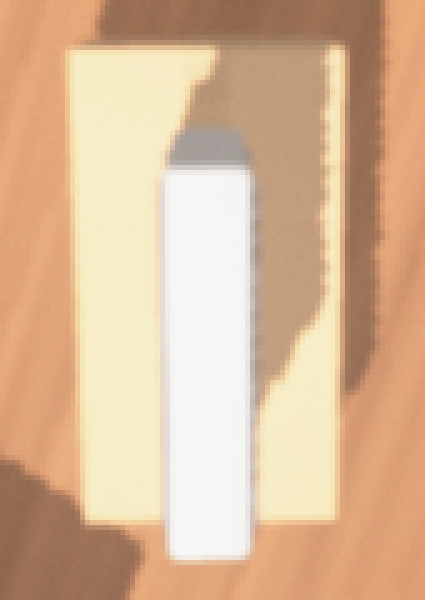

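Run:
```python
from plant import env,cams
from h import *
p=cv2.imread("pics/w1.png"); c=cams.get_calibration("wrist")
hsv=cv2.cvtColor(p,cv2.COLOR_BGR2HSV); m0=cv2.inRange(hsv,(0,0,200),(180,18,255)); m=np.zeros_like(m0); m[130:250,235:320]=m0[130:250,235:320]
ct=max(cv2.findContours(m,0,1)[0],key=cv2.contourArea); r=cv2.minAreaRect(ct); b=cv2.boxPoints(r); print(r)
w=onz(c,b,115); print(w.round(1),w.mean(0))
for v in w[1]-w[0],w[2]-w[1]: print(np.linalg.norm(v),np.degrees(np.arctan2(v[1],v[0])))
k=[[248.5,139],[304.5,139],[302.5,234.5],[251.5,234.5]]
w=onz(c,k,50);print(w.round(1),w.mean(0))
for i in range(4):
  v=w[(i+1)%4]-w[i]; print(np.linalg.norm(v),np.degrees(np.arctan2(v[1],v[0])))
```

```text
((276.3734436035156, 201.91297912597656), (78.07682800292969, 17.890003204345703), 88.97696685791016)
[[403.6 283.  115. ]
 [418.7 288.2 115. ]
 [443.6 217.6 115. ]
 [427.3 211.9 115. ]] [423.30295541 250.18432568 115.        ]
15.91073702255154 18.914832076408313
74.91502018212121 -70.5638177929852
[[377.6 293.1  50. ]
 [435.6 311.8  50. ]
 [470.6 206.1  50. ]
 [412.4 187.3  50. ]] [424.0583281  249.58724252  50.        ]
60.948175355648154 17.8940329871876
111.33847377567518 -71.70449193752061
61.125329783163714 -162.0932603471489
111.35092915290353 108.20430709617975
```

jog_arm --slide '[[0.1, 0.15, -2], [0.1, 0.15, -4], [0.1, 0.15, -6], [0.1, 0.15, -6]]' --turn '[[0, 0, 0.1], [0, 0, 0.1], [0, 0, 0.1], [0, 0, 0.1]]'

```text
time: 2.08
tool_pos: [422.6, 250.3, 192.3]
orientation: [-0.572, 0.574, -0.415, 0.414]
ft_force: [-0.7, -0.0, -0.3]
gripper_width: 85.3
```

Run:
```python
from plant import env,cams
from h import *
s=env.sense(); print(s["time"],s["tool_pos"],s["orientation"],s["ft_force"],s["joint_vel"].round(4))
p,d=cams.snapshot("wrist"); c=cams.get_calibration("wrist"); cv2.imwrite("pics/w2.png",p)
hsv=cv2.cvtColor(p,cv2.COLOR_BGR2HSV); m0=cv2.inRange(hsv,(0,0,200),(180,18,255)); m=np.zeros_like(m0); m[100:330,210:350]=m0[100:330,210:350]
ct=max(cv2.findContours(m,0,1)[0],key=cv2.contourArea); r=cv2.minAreaRect(ct); b=cv2.boxPoints(r); print(r)
w=onz(c,b,115); print(w.round(1),w.mean(0))
for v in w[1]-w[0],w[2]-w[1]: print(np.linalg.norm(v),np.degrees(np.arctan2(v[1],v[0])))
```

```text
2.075 [422.55141371 250.28684856 192.34416226] [-0.5721218   0.57376345 -0.41472244  0.41409836] [-0.69329591 -0.02205524 -0.25396482] [-0.0012 -0.0292  0.0135 -0.024   0.0077  0.0284 -0.0076]
((277.0, 229.5), (95.0, 22.0), 90.0)
[[406.2 281.3 115. ]
 [420.7 286.1 115. ]
 [444.9 215.7 115. ]
 [428.7 210.4 115. ]] [425.12329415 248.3866592  115.        ]
15.311063307207087 18.21751197915586
74.3577613519388 -71.07520441702324
```

View pics/w2.png

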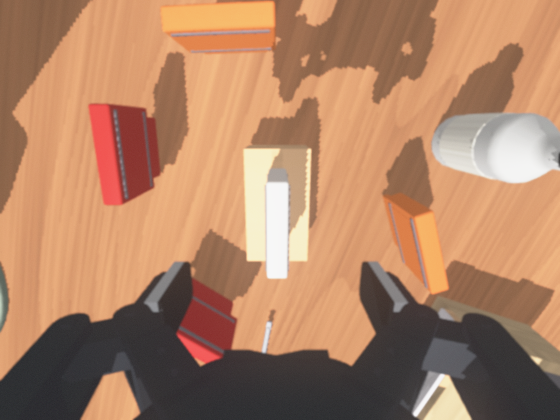

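jog_arm --slide '[[0.15, -0.15, -3], [0.15, -0.15, -6], [0.15, -0.15, -8.5], [0.15, -0.15, -10], [0.15, -0.15, -10.7], [0.15, -0.15, -10.7]]' --turn '[[0, 0, 0.2], [0, 0, 0.2], [0, 0, 0.2], [0, 0, 0.2], [0, 0, 0.2], [0, 0, 0.2]]'

```text
time: 2.88
tool_pos: [425.3, 248.6, 86.6]
orientation: [0.573, -0.573, 0.414, -0.414]
ft_force: [0.6, 0.3, 0.9]
gripper_width: 85.0
```

Run:
```python
from plant import env,cams
from h import *
s=env.sense(); print(s["time"],s["tool_pos"],s["orientation"],s["ft_force"],s["joint_vel"].round(4))
p,d=cams.snapshot("wrist"); c=cams.get_calibration("wrist"); cv2.imwrite("pics/w3.png",p)
```

```text
2.875 [425.25888247 248.5562245   86.6182284 ] [ 0.57340935 -0.57322587  0.41388592 -0.41389885] [0.63559893 0.25153272 0.86065409] [-0.0036 -0.0123  0.0065 -0.0026  0.0006  0.0077 -0.0018]
```

View pics/w3.png

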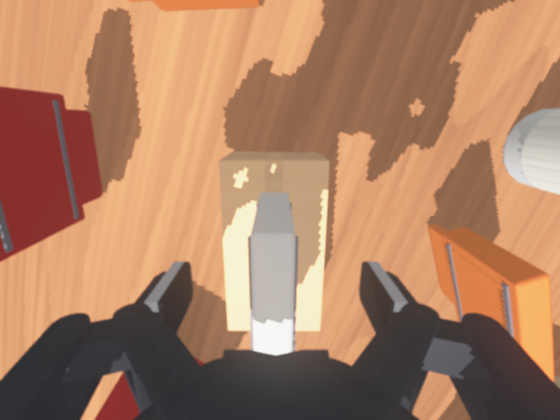

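jog_arm --slide '[[-0.1, -0.03, -0.1], [-0.1, -0.03, -0.1], [-0.1, -0.03, -0.1], [-0.1, -0.03, -0.1], [-0.1, -0.03, -0.1], [-0.1, -0.03, -0.1], [-0.1, -0.03, -0.1], [-0.1, -0.03, -0.1]]' --turn '[[0, 0, 0], [0, 0, 0], [0, 0, 0], [0, 0, 0], [0, 0, 0], [0, 0, 0], [0, 0, 0], [0, 0, 0]]' --gripper 0

```text
time: 3.92
tool_pos: [424.2, 248.2, 85.5]
orientation: [0.573, -0.573, 0.414, -0.414]
ft_force: [-1.9, 0.1, 6.2]
gripper_width: 15.1
```

Run:
```python
from plant import env,cams
from h import *
s=env.sense(); print(s["time"],s["tool_pos"],s["gripper_width"],s["ft_force"])
p,d=cams.snapshot("wrist"); c=cams.get_calibration("wrist"); cv2.imwrite("pics/w4.png",p)
```

```text
3.925 [424.19744805 248.15118603  85.49768228] 15.078035720238441 [-1.85782509  0.13485985  6.16056629]
```

View pics/w4.png

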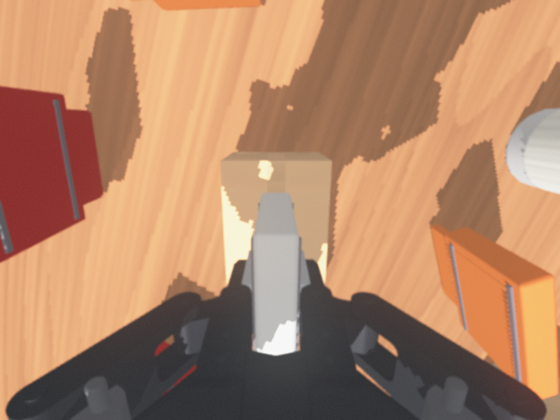

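jog_arm --slide '[[0, 0, 1], [0, 0, 4], [0, 0, 8], [0, 0, 12], [0, 0, 12]]' --turn '[[0, 0, 0], [0, 0, 0], [0, 0, 0], [0, 0, 0], [0, 0, 0]]'

```text
time: 4.6
tool_pos: [425.1, 248.7, 208.2]
orientation: [0.575, -0.572, 0.414, -0.414]
ft_force: [-0.2, 0.9, -1.7]
gripper_width: 15.5
```

jog_arm --slide '[[2, -2, 0], [5, -5.5, 0], [8, -9, 0], [11, -12.5, 0], [14, -15.5, 0], [17, -18.5, 0], [20, -21.5, 0], [22.2, -23.8, -1], [22.2, -23.8, -2], [22.2, -23.8, -2]]' --turn '[[0, 0, -2], [0, 0, -4.5], [0, 0, -7], [0, 0, -9.5], [0, 0, -12], [0, 0, -14.5], [0, 0, -17], [0, 0, -18.3], [0, 0, -18.3], [0, 0, -18.3]]'

```text
time: 5.85
tool_pos: [645.1, 10.5, 183.9]
orientation: [-0.5, 0.501, -0.5, 0.499]
ft_force: [-0.5, -0.0, -0.3]
gripper_width: 15.6
```

Run:
```python
from plant import env,cams
from h import *
s=env.sense(); print(s["time"],s["tool_pos"],s["orientation"],s["gripper_width"],s["ft_force"],s["joint_vel"].round(4))
p,d=cams.snapshot("wrist"); c=cams.get_calibration("wrist"); cv2.imwrite("pics/w5.png",p)
```

```text
5.85 [645.12836048  10.46090935 183.91862371] [-0.4996098   0.50089048 -0.50040873  0.49908905] 15.64221160940947 [-0.51969416 -0.04438753 -0.31098005] [-0.0157 -0.0245  0.003  -0.009   0.0029  0.0135 -0.0027]
```

View pics/w5.png

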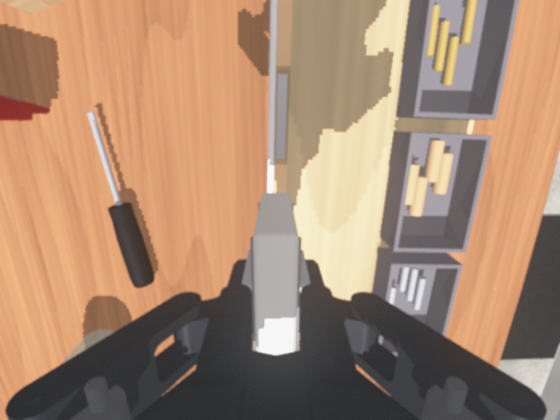

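Holder in hand, pocket visible at cols 275–288, rows ~68–160, shelf and bins to the right.

Run:
```python
import cv2
p=cv2.imread("pics/w5.png"); cv2.imwrite("pics/w5z.png",cv2.resize(p[55:175,245:315],None,fx=5,fy=5,interpolation=cv2.INTER_NEAREST))
for r in (80,90,100,110,120,130,140,150): print(r,[tuple(int(v) for v in p[r,c]) for c in range(268,294)][::1])
```

```text
80 [(137, 167, 220), (165, 173, 202), (183, 183, 191), (191, 189, 193), (193, 191, 194), (192, 191, 195), (188, 186, 190), (165, 166, 175), (135, 143, 158), (136, 141, 155), (154, 153, 157), (161, 159, 159), (161, 158, 157), (161, 158, 158), (161, 159, 159), (161, 159, 159), (160, 157, 157), (161, 158, 159), (152, 152, 156), (128, 137, 148), (106, 125, 142), (102, 126, 145), (110, 136, 156), (115, 143, 163), (115, 143, 163), (116, 143, 163)]
90 [(138, 163, 210), (168, 174, 196), (186, 183, 190), (190, 188, 192), (192, 190, 195), (194, 191, 195), (183, 183, 188), (157, 158, 169), (130, 137, 156), (139, 143, 155), (155, 154, 156), (160, 156, 158), (159, 155, 155), (160, 156, 156), (161, 157, 158), (158, 155, 156), (160, 156, 156), (160, 157, 158), (149, 149, 154), (122, 133, 146), (104, 126, 144), (106, 130, 149), (113, 139, 158), (115, 142, 162), (113, 141, 161), (114, 142, 162)]
100 [(142, 163, 207), (170, 175, 191), (185, 184, 190), (192, 190, 195), (193, 191, 196), (190, 187, 193), (175, 174, 180), (142, 148, 162), (125, 133, 152), (145, 147, 156), (157, 155, 157), (158, 155, 156),
[... 1773 characters left out ...]
152, 150, 154), (153, 150, 153), (154, 151, 154), (152, 150, 154), (153, 151, 154), (145, 145, 151), (127, 135, 147), (109, 129, 147), (109, 136, 155), (119, 148, 170), (123, 155, 177), (123, 154, 176), (124, 155, 177), (124, 155, 177), (124, 153, 176)]
150 [(171, 177, 197), (189, 187, 194), (193, 190, 195), (193, 191, 196), (191, 188, 193), (173, 173, 180), (145, 150, 165), (127, 137, 155), (142, 144, 153), (150, 149, 153), (153, 151, 154), (152, 150, 153), (151, 150, 152), (153, 151, 155), (154, 152, 154), (153, 151, 154), (143, 145, 152), (123, 133, 148), (110, 132, 150), (114, 141, 162), (122, 151, 174), (123, 154, 177), (121, 151, 175), (123, 153, 177), (125, 155, 178), (126, 155, 178)]
```

View pics/w5z.png

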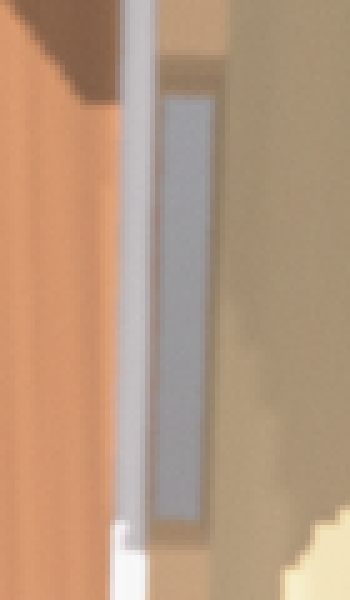

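Run:
```python
from plant import env,cams
from h import *
c=cams.get_calibration("wrist")
k=[[275.9,66.6],[290.2,66.6],[287,164.6],[274.4,164.6]]
w=onz(c,k,80); print(w.round(1),w.mean(0).round(1), (w[2:]-w[1::-1]).round(2),(w[1]-w[0]),(w[2]-w[3]))
# lip edges per row: outer and inner subpixel
p=cv2.imread("pics/w5.png").astype(float); sat=p[:,:,2]-p[:,:,0]
s=[]
for r in range(75,155,5):
    x=sat[r,260:295]; 
    # outer: falls through 30; inner: rises
    cc=np.arange(260,295); i=next(i for i in range(len(x)) if x[i]<30); o=cc[i-1]+(x[i-1]-30)/(x[i-1]-x[i])
    j=next(j for j in range(i+2,len(x)) if x[j]>15); n=cc[j-1]+(15-x[j-1])/(x[j]-x[j-1])
    s.append((o,n,r))
s=np.array(s); print(s.round(1).tolist())
O=onz(c,s[:,[0,2]],80);N=onz(c,s[:,[1,2]],80); print(np.polyfit(O[:,1],O[:,0],1),np.polyfit(N[:,1],N[:,0],1), O[:,0].mean(),N[:,0].mean(), O[:,1].mean())
t=env.sense(); print(t["tool_pos"],t["orientation"])
# top-face of held holder: where do its cols sit
g=p[:,:,:].min(2); print([int(v) for v in g[245,245:305]]); print([int(v) for v in g[338,245:305]])
```

```text
[[645.8 123.7  80. ]
 [656.  123.8  80. ]
 [654.5  54.1  80. ]
 [644.8  54.1  80. ]] [650.3  88.9  80. ] [[ -1.46 -69.68   0.  ]
 [ -1.07 -69.68   0.  ]] [10.16603413  0.01607296  0.        ] [9.7713848  0.01515948 0.        ]
[[268.8, 275.4, 75.0], [269.2, 275.4, 80.0], [269.0, 275.3, 85.0], [269.0, 275.2, 90.0], [269.0, 275.2, 95.0], [268.8, 274.7, 100.0], [268.8, 274.8, 105.0], [268.8, 274.4, 110.0], [268.6, 274.5, 115.0], [268.5, 274.2, 120.0], [268.5, 274.3, 125.0], [268.5, 274.2, 130.0], [268.2, 274.2, 135.0], [268.2, 274.0, 140.0], [268.1, 273.7, 145.0], [267.9, 273.6, 150.0]]
[2.07568452e-02 6.38572738e+02] [2.51221827e-02 6.42566325e+02] 640.4869221873315 644.8831552523579 92.21943147316414
[645.41358244  10.77012526 184.72764703] [-0.50004767  0.50067744 -0.50006312  0.49921069]
[112, 113, 113, 115, 113, 111, 109, 122, 144, 161, 167, 170, 172, 174, 172, 172, 173, 174, 171, 172, 172, 174, 173, 173, 174, 173, 173, 174, 172, 174, 174, 173, 175, 173, 174, 174, 172, 174, 174, 175, 174, 174, 174, 173, 175, 173, 174, 174, 173, 172, 172, 168, 161, 145, 124, 134, 172, 195, 202, 203]
[64, 65, 65, 65, 65, 69, 73, 90, 104, 122, 146, 163, 172, 211, 242, 246, 246, 246, 246, 246, 246, 246, 246, 246, 246, 246, 246, 246, 246, 246, 246, 246, 246, 246, 246, 246, 246, 246, 246, 246, 246, 246, 246, 246, 246, 246, 245, 243, 240, 231, 214, 186, 182, 176, 137, 93, 73, 69, 68, 68]
```

Run:
```python
from plant import env,cams
from h import *
c=cams.get_calibration("wrist"); print(c["T"].round(4).tolist())
p=cv2.imread("pics/w5.png").astype(float)
cv2.imwrite("pics/w5h.png",cv2.resize(p[180:360,235:320],None,fx=4,fy=4))
t=env.sense(); zt=t["tool_pos"][2]+29.5
for z in (zt,):
  print(onz(c,[[252.7,245],[299,245],[275.85,245],[275.6,240],[275.6,345],[254,236],[297,236]],z).round(2))
print(t["tool_pos"])
```

```text
[[1.0, -0.0016, 0.0016, 646.1043], [0.0011, 0.9565, 0.2918, 84.8334], [-0.002, -0.2918, 0.9565, 305.1434], [0.0, 0.0, 0.0, 1.0]]
[[638.17  45.1  214.23]
 [653.94  45.13 214.23]
 [646.06  45.12 214.23]
 [645.97  46.96 214.23]
 [646.02   3.23 214.23]
 [638.69  48.4  214.23]
 [653.19  48.42 214.23]]
[645.41358244  10.77012526 184.72764703][ WARN:0@0.054] global loadsave.cpp:1063 imwrite_ Unsupported depth image for selected encoder is fallbacked to CV_8U.
```

View pics/w5h.png

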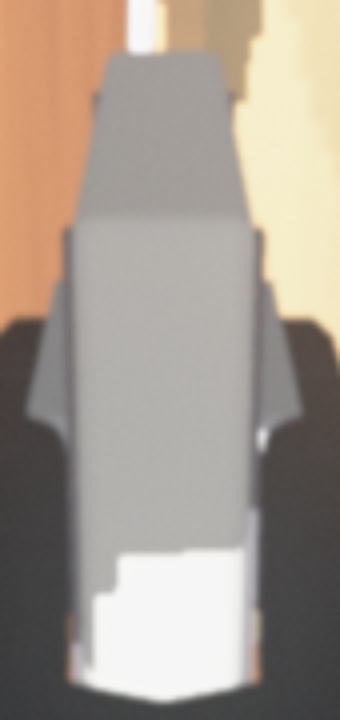

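jog_arm --slide '[[0.1, 2, 0], [0.3, 5, 0], [0.4, 7.8, -0.5], [0.4, 7.8, -1.5], [0.4, 7.8, -2.4], [0.4, 7.8, -2.4], [0.4, 7.8, -2.4]]' --turn '[[0, 0, -0.4], [0, 0, -0.8], [0, 0, -1.2], [0, 0, -1.2], [0, 0, -1.2], [0, 0, -1.2], [0, 0, -1.2]]'

```text
time: 6.78
tool_pos: [650.3, 87.5, 161.6]
orientation: [-0.495, 0.495, -0.505, 0.505]
ft_force: [0.0, 0.1, -1.0]
gripper_width: 15.4
```

Run:
```python
from plant import env,cams
from h import *
s=env.sense(); print(s["time"],s["tool_pos"],s["orientation"],s["gripper_width"],s["ft_force"],s["joint_vel"].round(4))
p,d=cams.snapshot("wrist"); cv2.imwrite("pics/w6.png",cv2.resize(p[120:380,200:360],None,fx=3.0,fy=2.3))
p,d=cams.snapshot("side"); cv2.imwrite("pics/s6.png",cv2.resize(p[110:240,220:420],None,fx=4,fy=4))
```

```text
6.775 [650.26684338  87.5109362  161.6003638 ] [-0.49475554  0.49464772 -0.50514129  0.5053443 ] 15.436795485347377 [ 0.02428808  0.05985698 -0.98192617] [-0.0018 -0.0021 -0.0006 -0.0043 -0.0002 -0.      0.0002]
```

View pics/w6.png

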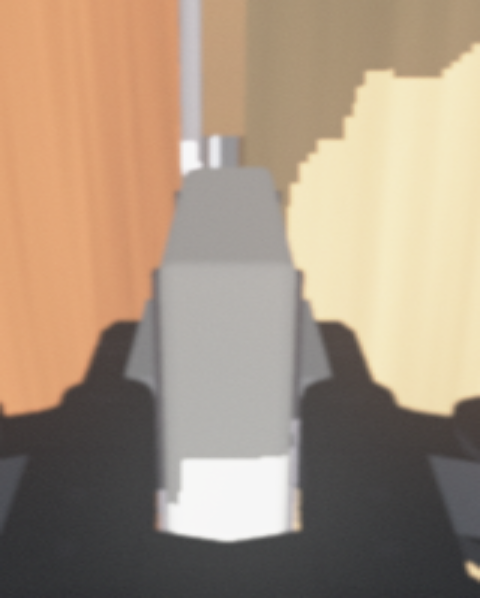

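View pics/s6.png

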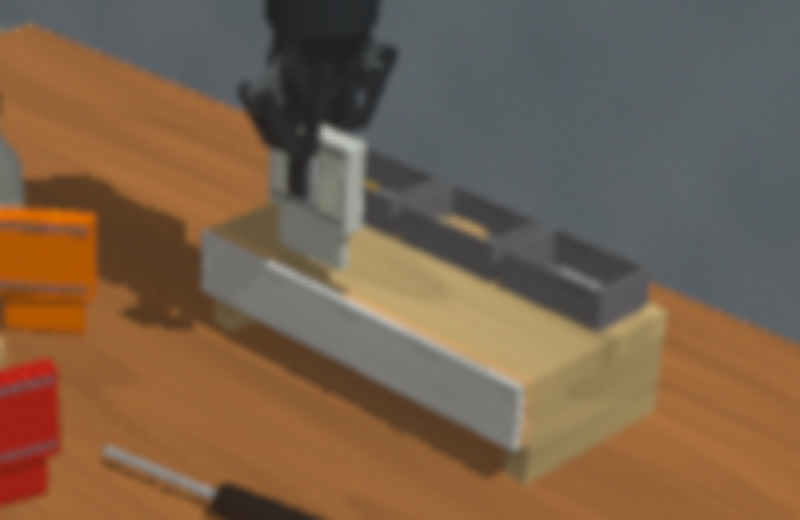

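Run:
```python
from plant import env,cams
from h import *
c=cams.get_calibration("wrist"); z=env.sense()["tool_pos"][2]
print(env.sense()["tool_pos"])
print(onz(c,[[268.3,178],[281.3,178],[274.8,178]],80).round(1))
print(onz(c,[[276.2,234.5],[276.2,260]],z+29.5).round(1), onz(c,[[276.2,193]],z-35.5).round(1))
```

```text
[650.32326974  87.67114151 161.69666475]
[[646.5 124.8  80. ]
 [655.7 124.6  80. ]
 [651.1 124.7  80. ]]
[[651.9 125.9 191.2]
 [651.7 116.4 191.2]] [[652.  124.8 126.2]]
```

jog_arm --slide '[[-0.08, 0.17, 0], [-0.08, 0.17, -0.5], [-0.08, 0.17, -1], [-0.08, 0.17, -1.5], [-0.08, 0.17, -2], [-0.08, 0.17, -2.5], [-0.08, 0.17, -2.5]]' --turn '[[0, 0, 0], [0, 0, 0], [0, 0, 0], [0, 0, 0], [0, 0, 0], [0, 0, 0], [0, 0, 0]]'

```text
time: 7.75
tool_pos: [649.1, 89.7, 135.8]
orientation: [0.495, -0.495, 0.505, -0.505]
ft_force: [0.8, -0.6, -1.9]
gripper_width: 14.8
```

Run:
```python
from plant import env,cams
from h import *
s=env.sense(); print(s["time"],s["tool_pos"],s["orientation"],s["gripper_width"],s["ft_force"],s["wrist_torque"])
p,d=cams.snapshot("wrist"); cv2.imwrite("pics/w7.png",cv2.resize(p[120:380,200:360],None,fx=3.0,fy=2.3))
p,d=cams.snapshot("side"); cv2.imwrite("pics/s7.png",cv2.resize(p[110:240,220:420],None,fx=4,fy=4))
```

```text
7.75 [649.1275461   89.73583061 135.83196754] [ 0.49470264 -0.49509858  0.50516799 -0.50492771] 14.829075813157662 [ 0.84348515 -0.57152572 -1.85932163] [-0.01536264 -0.0512836   0.01740578]
```

View pics/s7.png

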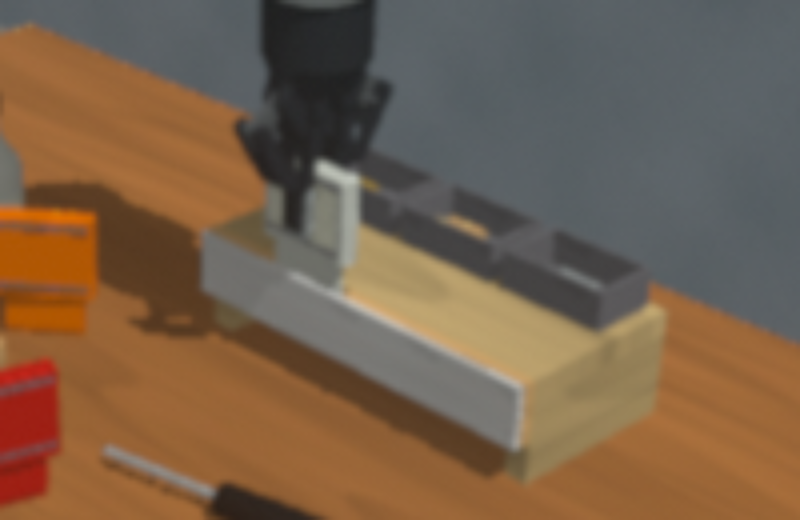

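View pics/w7.png

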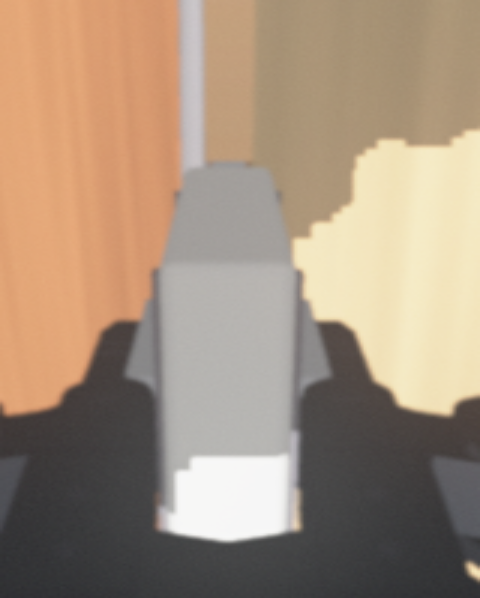

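Tongue has entered the pocket with no side force; continue down.

jog_arm --slide '[[0, 0, -0.4], [0, 0, -0.8], [0, 0, -1.2], [0, 0, -1.5], [0, 0, -1.7], [0, 0, -1.7]]' --turn '[[0, 0, 0], [0, 0, 0], [0, 0, 0], [0, 0, 0], [0, 0, 0], [0, 0, 0]]'

```text
time: 8.6
tool_pos: [649.3, 89.8, 119.4]
orientation: [0.495, -0.495, 0.505, -0.505]
ft_force: [-1.4, 0.1, 4.7]
gripper_width: 15.5
```

Run:
```python
from plant import env
s=env.sense(); print(s["time"],s["tool_pos"],s["gripper_width"],s["ft_force"],s["wrist_torque"])
```

```text
8.6 [649.33763941  89.76635727 119.36540207] 15.505037959346783 [-1.37989544  0.0634559   4.68549793] [0.05291347 0.49311357 0.0036497 ]
```

jog_arm --slide '[[0, 0, -0.2], [0, 0, -0.35], [0, 0, -0.45], [0, 0, -0.45]]' --turn '[[0, 0, 0], [0, 0, 0], [0, 0, 0], [0, 0, 0]]'

```text
time: 9.1
tool_pos: [649.4, 89.8, 115.6]
orientation: [-0.495, 0.495, -0.505, 0.505]
ft_force: [-4.7, 0.1, 13.9]
gripper_width: 15.3
```

jog_arm --slide '[[0, 0, -0.1], [0, 0, -0.1], [0, 0, -0.1]]' --turn '[[0, 0, 0], [0, 0, 0], [0, 0, 0]]'

```text
time: 9.48
tool_pos: [649.4, 89.8, 115.5]
orientation: [0.495, -0.495, 0.505, -0.505]
ft_force: [-11.4, -0.3, 28.9]
gripper_width: 15.8
```

Run:
```python
from plant import env,cams
import cv2
s=env.sense(); print(s["time"],s["tool_pos"],s["gripper_width"],s["ft_force"],s["wrist_torque"])
p,d=cams.snapshot("side"); cv2.imwrite("pics/s8.png",cv2.resize(p[110:240,220:420],None,fx=4,fy=4))
p,d=cams.snapshot("wrist"); cv2.imwrite("pics/w8.png",cv2.resize(p[120:380,200:360],None,fx=3.0,fy=2.3))
```

```text
9.475 [649.41290657  89.8047252  115.49425101] 15.80012472766498 [-11.4396253   -0.32700072  28.93214998] [-1.02543287e-01  2.54183172e+00 -2.39547391e-03]
```

View pics/s8.png

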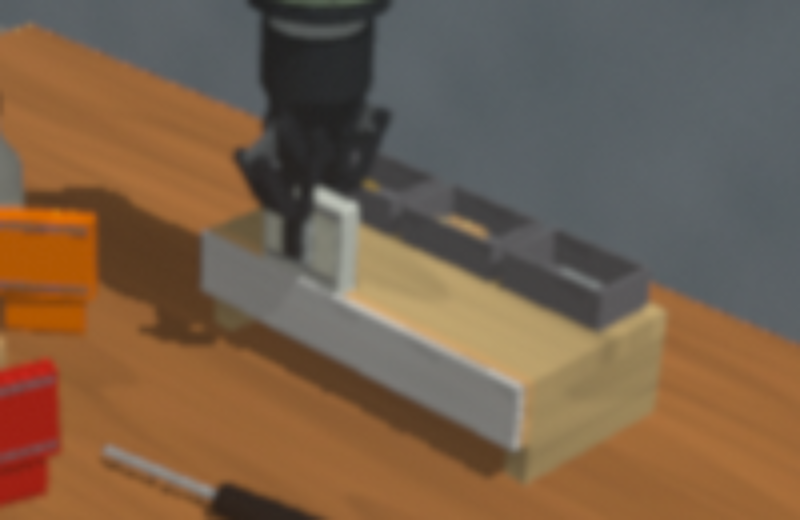

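View pics/w8.png

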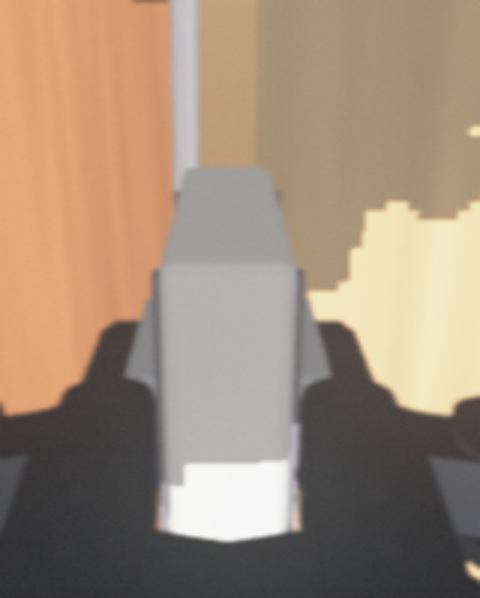

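jog_arm --slide '[[0, 0, 0.02], [0, 0, 0.02], [0, 0, 0.02], [0, 0, 0.02], [0, 0, 0.02], [0, 0, 0.02], [0, 0, 0.02], [0, 0, 0.02]]' --turn '[[0, 0, 0], [0, 0, 0], [0, 0, 0], [0, 0, 0], [0, 0, 0], [0, 0, 0], [0, 0, 0], [0, 0, 0]]'

```text
time: 10.58
tool_pos: [649.5, 89.7, 115.5]
orientation: [0.495, -0.495, 0.505, -0.505]
ft_force: [-10.5, -0.2, 25.4]
gripper_width: 15.2
```

Run:
```python
from plant import env
s=env.sense(); print(s["time"],s["tool_pos"],s["orientation"],s["gripper_width"],s["ft_force"],s["joint_vel"].round(4))
```

```text
10.575 [649.45044905  89.74966236 115.5420567 ] [ 0.4951735  -0.49458218  0.50507944 -0.50506082] 15.16493208353764 [-10.49805067  -0.15219858  25.42651513] [ 0.0017 -0.0007  0.0006 -0.      0.0018 -0.001  -0.0002]
```

Steady for over a second, seated and pressed; handing in.

Run:
```python
from plant import env,ticket
print(ticket.hand_in()); s=env.sense(); print(s["time"],s["tool_pos"],s["gripper_width"],s["ft_force"])
```

```text
the job is handed in; nothing more can be done
None
the job is handed in; nothing more can be done
```

I lifted the white label holder out of the block, slid its tongue into the shelf pocket, and pushed it home against the spring. I then handed the job in with the gripper still holding it down. The hand-in gives no verdict, and the robot's state can't be read after it, so everything below is from before.

- **Fit:** the last TCP height was 115.5 mm, exactly where it should be with the shoulders on the lip and shelf edge. The side view shows the holder upright and seated.
- **Push:** the upward force held at about 25 N one second after I eased off slightly. Roughly 9 N of that is the strip, and the rest is the shelf.
- **Grip:** the fingers stayed closed on the holder at about 15 mm, and the arm was at rest.
- **Time:** the job took about 10.6 s.
- **Disagreements:** the camera and TCP positions differed by 0.6–1.5 mm, so I aligned the holder to the pocket within the wrist picture. A sideways force of about 10 N along −x remained at the end, and I left it because nothing was moving.
- **Other things on the bench:** I steered clear of them and felt no contact, but did not measure their positions again at the end.

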